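# Wedge a pressing board off its rests and hold it

## Task

The hinge of the small wooden pressing board is about to be tightened, so take the board's weight off its rests: grip the dark wooden wedge by its post, set it flat on the stand's plank in front of the board with its thin edge facing along the inlaid centre line into the gap, then slide it straight in under the steel rod at the board's free end until the board just lifts, by about 4 mm. Finish while still gripping the wedge there, flat on the plank, the board carried by the wedge alone and not touched by the robot. Leave the brush, the bottle and the spool where they are.

Things in the scene. Friction and masses are not known exactly. Their poses are not given: they have to be found in the camera images.
- stand: Fixed wooden stand. Origin on the table straight below the middle of the nose rod; x runs along the bright metal centre line inlaid on the apron (y = 0) from the open apron on the robot's side (-x) into the gap and on to the hinge; z up. Plank 12 mm thick, x -180 to 240 mm, y -80 to 80 mm. Two rest blocks on it under the board's front corners, x 5 to 35 mm, 82 mm apart inside.
- board: Pale wooden board, 210 x 116 x 18 mm, level on the rests, top 49 mm above the table, front end at stand x = -5 mm. Swings up freely about a hinge across its far end (stand x = 200 mm, 40 mm above the table) and falls back by its weight (0.8 to 1.3 kg; 4 to 7 N at the free end). Origin at its centre, axes as the stand's.
- nose (a point): Middle of the underside of the steel nose rod (10 mm thick, 76 mm long along the stand's y) under the board's free end. At rest it is 21 mm above the table, 9 mm above the plank; its height over 21 mm is the lift.
- wedge_grip (a point): Loose dark wooden wedge, 0.16 kg: centre of its upright square post, 24 x 24 mm, sides along the wedge's x and y; grip here. 55 mm above the flat underside; the post rises from 25 to 85 mm. x points to the thin edge, z up. Foot 40 mm wide, from 20 mm behind the post's axis to 105 mm ahead. Starts on the table left or right of the stand, x within 1.3 rad of the stand's x.
- wedge_tip (a point): Middle of the wedge's thin edge, on the underside, 105 mm along x from the post's axis. 3 mm thick here, the top slopes up 22 mm per 100 mm to 25 mm thick near the post. On the plank it meets the rod when this edge is about 27 mm past it, and lifts the board 4 mm when about 45 mm past (post's axis 60 mm before the rod). Its foot is waxed and slides easily: about 5 to 15 N.
- brush: Clothes brush, 150 x 50 mm, 40 mm high, wooden back up; origin at the centre of its underside. Leave alone.
- bottle: White bottle, 52 mm in diameter, 150 mm high, standing; origin at the centre of its underside. Leave alone.
- spool: Empty wooden thread spool, 40 mm in diameter, 50 mm high, standing; origin at the centre of its underside. Leave alone.
There are look-alikes about, which are no part of the job. There is more than one size of the part that bears wedge_grip; the job needs the largest.

How it is judged:
By the outcome, as a careful person would: the job done as asked, in the order asked, and still so for the second after the job is handed in, while the arm keeps its last pose, push and grip.
It also fails if it takes over 42 s, if anything falls off the work surface, if the arm or the gripper's body presses on something with over 40 N, if the wrist force passes 120 N, or if a joint passes its speed limit or range.

## Robot

A 7-joint arm with a two-finger parallel gripper is mounted at the origin on the work surface. World frame = base frame: x ahead of the robot, y to its left, z up, the work surface at z = 0. Lengths are in mm, angles in rad, forces in N, time in s.
With the tool pointing down it reaches from about 400 to 875 mm from the base axis. Payload 4.4 kg.
Tool frame: the origin (TCP) lies on the mounting face of the last link; the fingertips stand 173 mm ahead of it and the grasp point (between the pads) lies 155 mm ahead of it; z points along the fingers, y is the line along which they close (so a half turn about z gives the same grasp; the last joint's range is limited). The gripper opens to 85 mm and grips with 20 to 120 N. Pads are 22 mm wide; open, the fingers measure 114 mm over their backs; the gripper's body (76 mm by 85 mm) begins 54 mm behind the grasp point. The pads swing forward as they close: fully open they stand 13 mm farther back than shut.
Start: joints at [1.187, 0.628, 0.038, 1.517, -0.027, 0.996, -0.02], TCP at [203.132, -617.457, 404.713] pointing down, gripper open.
Joint ranges: [-3.06, 3.06], [-0.37, 2.12], [-1.25, 1.32], [0.18, 2.47], [-1.1, 4.24], [0.23, 1.98], [-2.94, 2.94]. Speed limits (rad/s): [2.57, 2.57, 3.14, 3.14, 3.14, 3.14, 3.14].

## Interface

Orientations are given as [roll, pitch, yaw] about the fixed x, y, z axes, in that order (R = Rz(yaw) Ry(pitch) Rx(roll)).
In Python, from cell import * gives the robot as it stands. The module is installed in compiled form; this text tells all that it offers.
- The arm moves only by the tool jog_arm, never from a script. Its argument "steps" is a list of rows, each a list of 7 numbers: the opening, from -1 (shut) to 1 (fully open), so that 0 is half open, then the shift along the tool's x, y, z as a fraction of full scale, then the turn, a rotation vector about the tool's x, y, z as a fraction of full scale. A call has 1 to 10 rows; each row shifts and turns the commanded pose from where the row before left it, along the tool's axes as they then stand; what a row does not reach is not made up. Full scale, the value 1, is 500 mm for a shift and 2 rad for a turn. A row lasts 1/8 s, in which the tool goes at most 62.5 mm and 10.7 degrees, less where a joint would pass 70% of its speed; a pose out of reach is approached as far as the arm can. A call with a number of a shift or a turn outside -1 to 1 is refused whole. A call with a gripper value outside its range is refused whole. The fingers move at their own pace and stop on an object; the grip force is fixed at half the most. Time passes only in rows, so rows that do not move let the fingers close. It gives the time, the measured TCP pose, the force, the opening and the grip force at its end, in the units of the state.
- read_state(): the state, without advancing time (a new reading comes with each control period).
- get_image(name): name is "scene" or "top" or "wrist"; returns a dict with "pixels" (400x640x3 uint8, red, green, blue), "depth" (400x640 float32, mm along the optical axis (not along the pixel's ray), 0 where there is no reading), "vertical_fov" (degrees; the focal length in pixels is half the picture's height over the tangent of half this angle, whatever the lens; pixels are square), "cx", "cy" (the principal point, pixels), "k1" (the pictures are not rectified: a ray, as slopes to the right and down, at radius r is drawn at 1 + k1 r^2 times it, then the intrinsics apply), "R" (3x3) and "t" (3): a world point X has camera coordinates R X + t. Camera axes: x right, y down, z forward; pixel columns grow to the right and rows downward; lengths in mm; the calibration is good to about 2 mm. A picture is of the moment at which its call begins.
- finish_job(): hands the job in; it is judged then, once.
The state is a dict: "clock": time; "qpos": joint angles; "qd": joint speeds; "tau": joint torques, N m; "eef_pos": TCP position; "tool_rot": TCP orientation; "force": force on the tool from outside, world axes, zero at the start; "torque": the same for the moment, N m; "width": finger opening in mm; "gripper_force": force on a finger pad.
Only numpy, scipy, OpenCV 4.12 (cv2) and the standard library are available. Lean on these libraries where they do the work, as an engineer would, in place of code of your own. Each camera call takes 0.05 s, during which the arm holds its last target. There are 200 camera calls.

## Working session

There is one attempt and no reset: what is moved stays moved. The work goes in short steps, Python scripts to look and compute and a tool call to move; the robot and the scene stay as the last step left them, time stands still between calls to the robot, and variables do not carry over. Pictures are saved under pics/ and viewed, at most 10 in all, crops included, and the job is handed in when it is done.

Besides the shell and the picture viewer there is one more tool, called by a JSON object that holds its "method" and its "body". jog_arm: Moves the arm, as the interface text tells. Shift numbers are shares of 500 mm and turn numbers shares of 2 rad, none past 1 either way. Its arguments: {"type":"object","properties":{"steps":{"type":"array"}},"required":["steps"]}

```bash
mkdir -p pics
cat > h.py <<'E'
from cell import *
import numpy as np, cv2
from scipy.spatial.transform import Rotation as Ro
def K(im):
    f=200/np.tan(np.radians(im["vertical_fov"])/2)
    return np.array([[f,0,im["cx"]],[0,f,im["cy"]],[0,0,1.]]), np.array([im["k1"],0,0,0,0.])
def rays(im,uv):
    k,d=K(im); uv=np.asarray(uv,float).reshape(-1,1,2)
    p=cv2.undistortPoints(uv,k,d).reshape(-1,2)
    return np.c_[p,np.ones(len(p))]
def onplane(im,uv,z):
    R=np.array(im["R"]);t=np.array(im["t"]); r=rays(im,uv)@R; c=-R.T@t
    return c+r*((z-c[2])/r[:,2])[:,None]
def cloud(im):
    v,u=np.mgrid[0:400,0:640]; r=rays(im,np.c_[u.ravel(),v.ravel()])
    X=r*im["depth"].reshape(-1,1); X=(X-np.array(im["t"]))@np.array(im["R"])
    X[im["depth"].ravel()==0]=np.nan
    return X.reshape(400,640,3)
def proj(im,X):
    k,d=K(im); R=np.array(im["R"]);t=np.array(im["t"])
    return cv2.projectPoints(np.asarray(X,float).reshape(-1,1,3),cv2.Rodrigues(R)[0],t,k,d)[0].reshape(-1,2)
def save(im,n): cv2.imwrite("pics/"+n,im["pixels"][:,:,::-1])
E
python3 - <<'E'
from h import *
import pickle
d={n:get_image(n) for n in("top","scene","wrist")}
pickle.dump(d,open("im0.pkl","wb"))
save(d["top"],"top0.png");save(d["scene"],"scene0.png")
s=read_state();print(s)
for n in d: i=d[n];print(n,i["vertical_fov"],i["cx"],i["cy"],i["k1"],-np.array(i["R"]).T@i["t"])
E
```

```text
{'clock': 0.15, 'qpos': array([ 1.18721439,  0.6291869 ,  0.03849151,  1.51811526, -0.02697173,
        0.99631913, -0.01999359]), 'qd': array([-6.12028388e-04, -2.94040024e-03,  4.96864386e-04, -4.33302119e-03,
       -5.52151332e-05,  1.58394444e-03, -6.21005203e-04]), 'tau': array([ 1.48509076e-03, -5.63803911e+01,  1.22770295e+00, -1.93653810e+01,
        1.10871074e-02,  7.38251052e-03,  7.55511877e-06]), 'eef_pos': array([ 203.04180895, -617.25017617,  403.97381467]), 'tool_rot': array([-3.14008401e+00,  5.91223244e-05,  3.17769417e-01]), 'force': array([ 0.11257816,  0.01562302, -0.01483307]), 'torque': array([-0.02179168, -0.02708826,  0.00020766]), 'gripper_force': 0.0, 'width': 85.8027083030762}
top 57.501803894942505 316.84870824934865 197.942531418837 -0.026162376235270384 [512.80748867   4.34781349 904.11589955]
scene 42.624198057172705 310.56368344490227 205.30011818494862 -0.12452728159175164 [1201.41574351  331.43307505 1162.52341198]
wrist 69.11591987294771 319.2326065986441 201.45690555134865 -0.019302768719497935 [ 279.98492149 -591.87282995  372.191355  ]
```

View pics/top0.png

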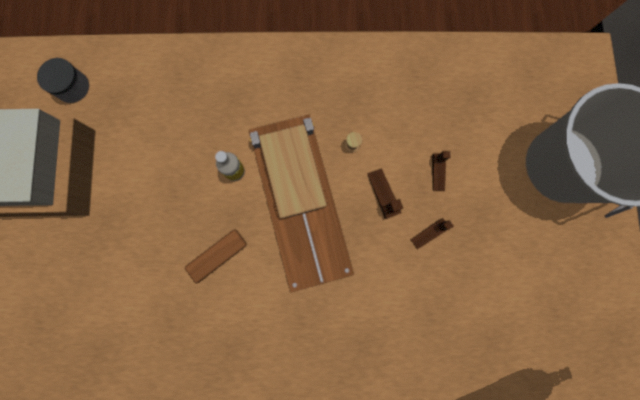

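View pics/scene0.png

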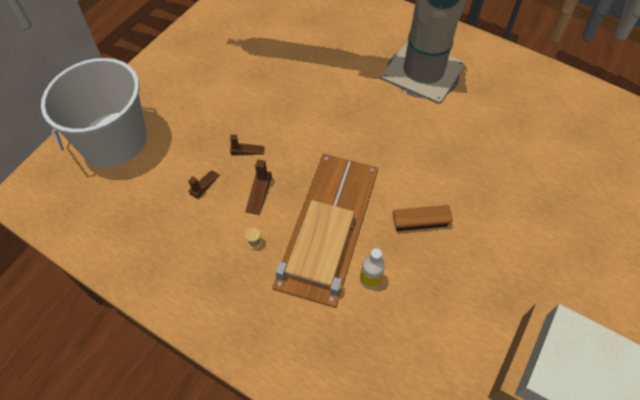

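The top view shows the stand with its centre line from about (305,213) to (322,281), and the board's free end at about (303,213). The largest wedge has its post at (391,208) and its thin edge at (375,172). Two smaller wedges sit at (440,170) and (432,235).

Run:
```python
from h import *
import pickle
d=pickle.load(open("im0.pkl","rb"));im=d["top"];P=im["pixels"].astype(int)
C=cloud(im)
def roi(m,u0,u1,v0,v1):
    o=np.zeros_like(m);o[v0:v1,u0:u1]=m[v0:v1,u0:u1];return o
def big(m,k=1):
    n,l,s,c=cv2.connectedComponentsWithStats(m.astype(np.uint8));i=1+np.argsort(-s[1:,4])[:k];return [l==j for j in i]
def rect(m,z):
    v,u=np.nonzero(m);q=onplane(im,np.c_[u,v],z)[:,:2]
    c,wh,a=cv2.minAreaRect(q.astype(np.float32)); 
    return np.round(c,1),np.round(wh,1),np.round(a,2),np.round(cv2.boxPoints((c,wh,a)),1).tolist()
# centre line
sat=P.max(2)-P.min(2)
m=big(roi((sat<60)&(P.min(2)>110),298,330,212,286))[0]
v,u=np.nonzero(m);q=onplane(im,np.c_[u,v],12)[:,:2]
l=cv2.fitLine(q.astype(np.float32),cv2.DIST_L2,0,.01,.01).ravel();print("line",m.sum(),l,"yaw",np.arctan2(l[1],l[0]),q[v.argmin()],q[v.argmax()])
# board top by depth/color
b=roi((P[:,:,0]>150)&(P[:,:,2]>70),255,330,115,222)
print("depth z board",np.nanmedian(C[160:200,285:305,2]),"table",np.nanmedian(C[300:330,400:500,2]), "plank",np.nanmedian(C[240:270,325:333,2]))
b=roi((C[:,:,2]>40)&(C[:,:,2]<60),255,330,115,222)
print("board",rect(big(b)[0],49))
# wedges: dark
dk=roi((P.max(2)<75),360,465,140,255)
for w in big(cv2.morphologyEx(dk.astype(np.uint8),cv2.MORPH_OPEN,np.ones((2,2)))>0,3):
    v,u=np.nonzero(w);print("dark",w.sum(),u.min(),u.max(),v.min(),v.max(),rect(w,10))
    t=w&(C[:,:,2]>35);  v,u=np.nonzero(t)
    if t.sum():print("  post top z",np.nanmax(C[w][:,2]),np.nanmedian(C[t&(C[:,:,2]>np.nanmax(C[w][:,2])-6)],0),t.sum())
x=cv2.resize(im["pixels"][140:260,245:465],None,fx=3.6,fy=3.6,interpolation=cv2.INTER_CUBIC)
cv2.imwrite("pics/crop0.png",x[:,:,::-1])
```

```text
line 175 [ 9.7054261e-01  2.4092959e-01  5.2093530e+02 -4.2369690e+00] yaw 0.24332353 [602.46355694  17.45314879] [440.32255286 -23.20945987]
depth z board 48.3611307170312 table -1.1065834032033361 plank 11.395847959247028
board (array([711.5,  38.6]), array([218.7, 149.4]), np.float64(14.42), [[587.0, 83.69999694824219], [624.2000122070312, -60.900001525878906], [836.0, -6.5], [798.7999877929688, 138.1999969482422]])
dark 693 370 400 172 219 (array([ 649.5, -188.4]), array([118. ,  49.7]), np.float64(19.4), [[585.5, -184.60000610351562], [602.0, -231.5], [713.4000244140625, -192.3000030517578], [696.9000244140625, -145.39999389648438]])
  post top z 86.04739422779137 [ 611.92009635 -191.83740909   84.05854937] 120
dark 431 433 448 153 190 (array([ 704.6, -332.1]), array([38.7, 97.4]), np.float64(86.09), [[654.7000122070312, -348.1000061035156], [751.9000244140625, -354.70001220703125], [754.5, -316.1000061035156], [657.2999877929688, -309.5]])
  post top z 66.11103980430404 [ 730.76022919 -323.50317274   63.44414319] 59
dark 376 415 451 221 247 (array([ 550.2, -299.3]), array([ 28.8, 104.3]), np.float64(29.27), [[512.0999755859375, -260.8999938964844], [563.0999755859375, -351.8999938964844], [588.2999877929688, -337.79998779296875], [537.2999877929688, -246.8000030517578]])
  post top z 67.09649734609297 [ 565.11592598 -318.37862893   63.65960944] 71
```

View pics/crop0.png

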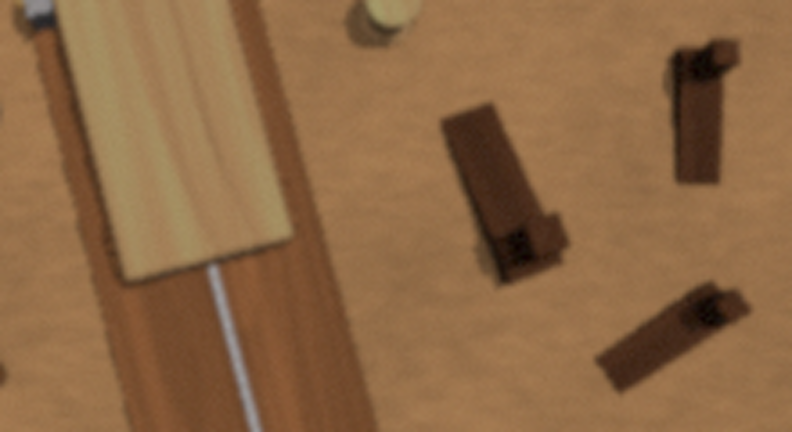

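Run:
```python
from h import *
import pickle
d=pickle.load(open("im0.pkl","rb"));im=d["top"]
f=lambda a:np.c_[[245+(x+.5)/3.6-.5 for x,y in a],[140+(y+.5)/3.6-.5 for x,y in a]]
b=onplane(im,f([(127,283),(293,237)]),49);print("board corners",b,np.linalg.norm(b[1]-b[0]))
e=b[1]-b[0];print("yaw from front edge",np.arctan2(-e[0],e[1])+np.pi, "mid",b.mean(0))
t=onplane(im,f([(442,123),(493,103)]),3);print("tip",t.mean(0),np.linalg.norm(t[1]-t[0]))
p=onplane(im,f([(549,235)]),85);print("post",p)
q=onplane(im,f([(502,284)]),0);print("backleft corner",q)
D=t.mean(0)-p[0];print("wedge yaw",np.arctan2(D[1],D[0]),np.hypot(*D[:2]))
m=onplane(im,[[295,285],[347,270]],12);print("apron screws",m)
# post top cluster from depth
C=cloud(im);P=im["pixels"];w=np.zeros((400,640),bool);w[195:225,380:408]=1
w&=(C[:,:,2]>78);v,u=np.nonzero(w);q=onplane(im,np.c_[u,v],85)[:,:2].astype(np.float32);print("post rect",w.sum(),cv2.minAreaRect(q))
# post top seen in scene
im=d["scene"];C=cloud(im);w=np.zeros((400,640),bool);w[150:200,240:290]=1
w&=(C[:,:,2]>78);v,u=np.nonzero(w);q=onplane(im,np.c_[u,v],85)[:,:2].astype(np.float32);print("scene post rect",w.sum(),cv2.minAreaRect(q))
s=read_state();Rt=Ro.from_euler("xyz",s["tool_rot"]).as_matrix();print(Rt.round(3))
```

```text
board corners [[589.71279826  71.21696698  49.        ]
 [617.99680837 -37.8184322   49.        ]] 112.64414545016564
yaw from front edge 0.25380792375309325 mid [603.85480332  16.69926739  49.        ]
tip [ 709.43995754 -165.26845968    3.        ] 39.258909547106825
post [[ 611.92830091 -198.22178542   85.        ]]
backleft corner [[ 588.56213589 -184.61074724    0.        ]]
wedge yaw 0.32589298565393815 102.92931970791803
apron screws [[432.3066351   39.18448246  12.        ]
 [464.90036248 -86.49583385  12.        ]]
post rect 112 ((612.9498291015625, -195.65687561035156), (23.895313262939453, 25.02549934387207), 18.976762771606445)
scene post rect 82 ((616.5328979492188, -192.941162109375), (28.63754653930664, 24.611339569091797), 18.93048095703125)
[[ 0.95   0.312 -0.001]
 [ 0.312 -0.95   0.001]
 [-0.    -0.002 -1.   ]]
```

{"method": "jog_arm", "body": {"steps": [[1, 0.052, -0.027, 0.01, 0, 0, 0], [1, 0.052, -0.027, 0.01, 0, 0, 0], [1, 0.052, -0.027, 0.01, 0, 0, 0], [1, 0.052, -0.027, 0.01, 0, 0, 0], [1, 0.052, -0.027, 0.01, 0, 0, 0], [1, 0.052, -0.027, 0.01, 0, 0, 0], [1, 0.052, -0.027, 0.01, 0, 0, 0], [1, 0.052, -0.027, 0.01, 0, 0, 0], [1, 0.052, -0.027, 0.01, 0, 0, 0], [1, 0.052, -0.027, 0.01, 0, 0, 0]]}}

```text
clock: 1.4
eef_pos: [408.5, -407.2, 354.3]
tool_rot: [-3.141, 0.0, 0.318]
force: [0.3, -0.5, 0.6]
width: 85.5
gripper_force: 0.0
```

{"method": "jog_arm", "body": {"steps": [[1, 0.052, -0.027, 0.01, 0, 0, 0], [1, 0.052, -0.027, 0.01, 0, 0, 0], [1, 0.052, -0.027, 0.01, 0, 0, 0], [1, 0.052, -0.027, 0.01, 0, 0, 0], [1, 0.052, -0.027, 0.01, 0, 0, 0], [1, 0.052, -0.027, 0.01, 0, 0, 0], [1, 0.052, -0.027, 0.01, 0, 0, 0], [1, 0.052, -0.027, 0.01, 0, 0, 0], [1, 0.03, -0.017, 0.01, 0, 0, 0], [1, 0, 0, 0, 0, 0, 0]]}}

```text
clock: 2.65
eef_pos: [583.7, -226.4, 309.0]
tool_rot: [-3.14, 0.001, 0.32]
force: [0.0, -0.2, -0.4]
width: 85.4
gripper_force: 0.0
```

Run:
```python
from h import *
im=get_image("wrist");save(im,"w1.png");s=read_state();print(s["clock"],s["eef_pos"],s["tool_rot"],s["force"])
C=cloud(im);P=im["pixels"].astype(int)
dk=(P.max(2)<80)
w=(C[:,:,2]>78)&(C[:,:,2]<92)&(np.hypot(C[:,:,0]-612,C[:,:,1]+197)<40)
v,u=np.nonzero(w);
if w.sum():
  q=onplane(im,np.c_[u,v],85)[:,:2].astype(np.float32);print(w.sum(),cv2.minAreaRect(q))
```

```text
2.7 [ 582.9690981  -227.83770823  309.35254456] [-3.14146562e+00  1.28547697e-03  3.18117949e-01] [ 0.13097559 -0.52958567  0.30488605]
1230 ((612.52490234375, -196.98580932617188), (24.198997497558594, 23.516569137573242), 18.306486129760742)
```

View pics/w1.png

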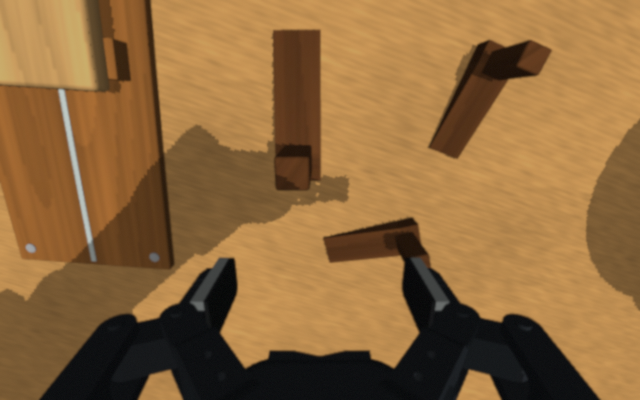

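The close view shows the large wedge straight ahead: post top at (292,168), thin edge at (297,30). The yaw already matches the tool. The stand's line runs from (62,90) to (93,260).

{"method": "jog_arm", "body": {"steps": [[1, 0.038, -0.02, 0, 0, 0, 0], [1, 0.038, -0.02, 0, 0, 0, 0], [1, 0, 0, 0, 0, 0, 0], [1, 0, 0, 0.05, 0, 0, 0], [1, 0, 0, 0.05, 0, 0, 0], [1, 0, 0, 0.05, 0, 0, 0], [1, 0, 0, 0.03, 0, 0, 0], [1, 0, 0, 0.018, 0, 0, 0], [1, 0, 0, 0, 0, 0, 0], [1, 0, 0, 0, 0, 0, 0]]}}

```text
clock: 3.95
eef_pos: [613.6, -196.9, 211.6]
tool_rot: [3.141, -0.001, 0.318]
force: [0.1, -0.0, 0.7]
width: 85.4
gripper_force: 0.0
```

Run:
```python
from h import *
s=read_state();print(s["clock"],s["eef_pos"],s["tool_rot"],s["force"])
im=get_image("wrist");save(im,"w2.png")
```

```text
3.95 [ 613.61284375 -196.93603225  211.57747419] [ 3.14068592e+00 -1.24459148e-03  3.17770829e-01] [ 0.09721892 -0.02181679  0.6671476 ]
```

View pics/w2.png

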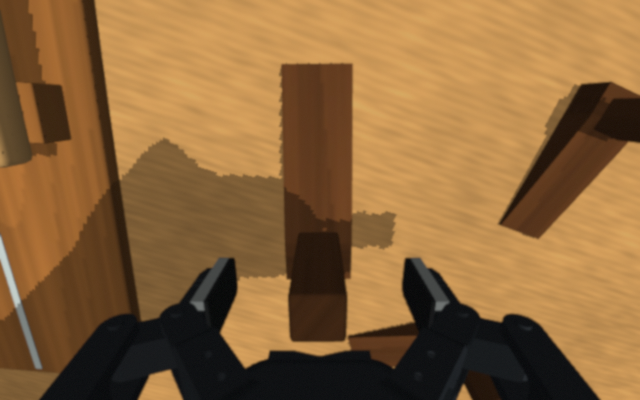

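The post stands between the pads at (317,315), well centred, so I close the fingers.

{"method": "jog_arm", "body": {"steps": [[-1, 0, 0, 0, 0, 0, 0], [-1, 0, 0, 0, 0, 0, 0], [-1, 0, 0, 0, 0, 0, 0], [-1, 0, 0, 0, 0, 0, 0], [-1, 0, 0, 0, 0, 0, 0], [-1, 0, 0, 0, 0, 0, 0], [-1, 0, 0, 0, 0, 0, 0], [-1, 0, 0, 0, 0, 0, 0]]}}

```text
clock: 5.0
eef_pos: [613.3, -196.8, 210.9]
tool_rot: [3.141, -0.0, 0.318]
force: [0.2, -0.0, 3.1]
width: 23.2
gripper_force: 59.2
```

{"method": "jog_arm", "body": {"steps": [[-1, 0, 0, -0.01, 0, 0, 0], [-1, 0, 0, -0.03, 0, 0, 0], [-1, 0, 0, -0.04, 0, 0, 0], [-1, 0, 0, -0.04, 0, 0, 0], [-1, 0, 0, -0.02, 0, 0, 0], [-1, 0, 0, 0, 0, 0, 0], [-1, 0, 0, 0, 0, 0, 0]]}}

```text
clock: 5.88
eef_pos: [612.9, -196.6, 280.2]
tool_rot: [-3.141, 0.001, 0.318]
force: [-0.5, -0.4, -1.3]
width: 23.4
gripper_force: 58.8
```

```bash
cat > st.py <<'E'
from h import *
O=np.array([608.7,17.6]);YAW=0.245
def stand(p): 
    c,s=np.cos(YAW),np.sin(YAW);e=np.asarray(p)[...,:2]-O;return np.stack([e[...,0]*c+e[...,1]*s,-e[...,0]*s+e[...,1]*c],-1)
E
python3 - <<'E'
from st import *
im=get_image("wrist");save(im,"w3.png")
s=read_state();print(s["clock"],s["eef_pos"],s["tool_rot"],s["force"],s["torque"],s["width"],stand(s["eef_pos"]))
C=cloud(im);P=im["pixels"].astype(int);print(proj(im,[[*O,12],[*(O+150*np.array([-np.cos(YAW),-np.sin(YAW)])),12]]))
E
```

```text
5.925 [ 612.87184306 -196.60441706  279.98933055] [-3.14068441e+00  1.17945409e-03  3.17804953e-01] [-0.01751769 -0.35842756 -1.61833285] [-0.01199088  0.0341554  -0.02167931] 23.57035761684698 [ -47.90937549 -208.81960708]
[[ 65.23680426 128.72024782]
 [ 97.08764453 287.19119353]]
```

View pics/w3.png

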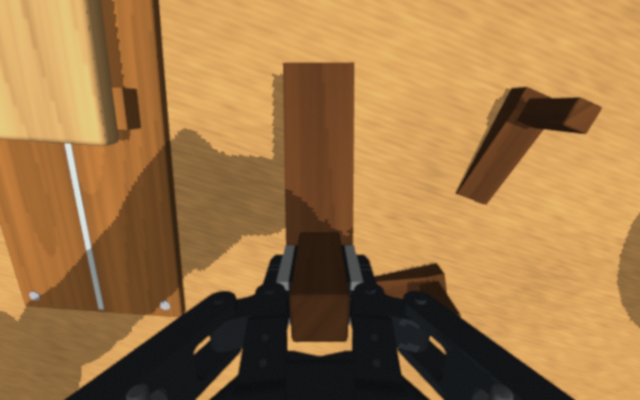

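The wedge is gripped square with its thin edge at (318,63), underside about 69 mm up. The centre line runs from (68,143) to (100,308).

{"method": "jog_arm", "body": {"steps": [[-1, 0, 0, 0, 0, 0, 0.0365], [-1, -0.041, 0, 0, 0, 0, 0], [-1, -0.041, 0, 0, 0, 0, 0], [-1, -0.041, 0, 0, 0, 0, 0], [-1, -0.041, 0, 0, 0, 0, 0], [-1, 0, -0.042, 0, 0, 0, 0], [-1, 0, -0.042, 0, 0, 0, 0], [-1, 0, -0.042, 0, 0, 0, 0], [-1, 0, -0.042, 0, 0, 0, 0], [-1, 0, -0.042, 0, 0, 0, 0]]}}

```text
clock: 7.18
eef_pos: [508.1, -112.8, 280.7]
tool_rot: [-3.141, -0.0, 0.246]
force: [0.1, 0.6, -1.6]
width: 23.3
gripper_force: 59.0
```

{"method": "jog_arm", "body": {"steps": [[-1, 0, -0.042, 0, 0, 0, 0], [-1, 0, -0.042, 0, 0, 0, 0], [-1, 0, -0.042, 0, 0, 0, 0], [-1, 0, -0.042, 0, 0, 0, 0], [-1, 0, -0.04, 0, 0, 0, 0], [-1, 0, 0, 0.03, 0, 0, 0], [-1, 0, 0, 0.03, 0, 0, 0], [-1, 0, 0, 0, 0, 0, 0], [-1, 0, 0, 0, 0, 0, 0]]}}

```text
clock: 8.3
eef_pos: [483.1, -14.6, 250.4]
tool_rot: [3.141, 0.0, 0.243]
force: [0.5, -0.0, -1.6]
width: 23.3
gripper_force: 59.0
```

Run:
```python
from st import *
import pickle
d={n:get_image(n) for n in("wrist","top","scene")};pickle.dump(d,open("im4.pkl","wb"))
a=d["wrist"]["pixels"];save(d["wrist"],"w4.png")
s=read_state();print(s["clock"],s["eef_pos"],s["tool_rot"],s["force"],s["torque"],s["width"],stand(s["eef_pos"]))
im=d["wrist"];C=cloud(im)
print(proj(im,[[*O,12],[*(O+150*np.array([-np.cos(YAW),-np.sin(YAW)])),12]]))
```

```text
8.45 [483.22399254 -14.24158646 250.97800273] [ 3.14133069e+00 -7.04062056e-04  2.44035019e-01] [-0.57552264  0.0185933  -1.40840111] [-0.02947283  0.03277618 -0.04282239] 23.477751965715914 [-129.45233641   -0.45571229]
[[317.45804105  22.13815385]
 [318.17545139 239.57397104]]
```

View pics/w4.png

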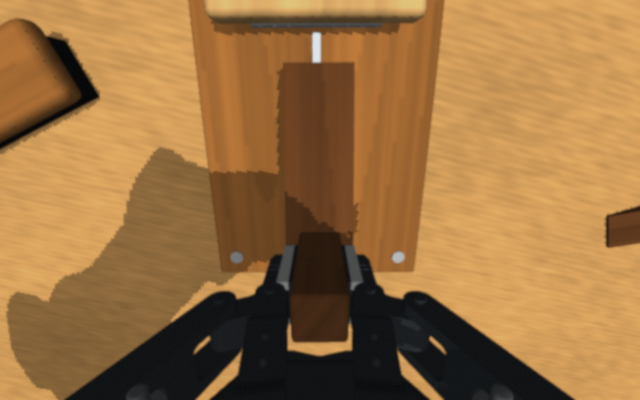

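The wedge is over the apron with its thin edge at (318,63). The visible line end is at (317,47), the screws are at (236,257) and (398,257), and the rod spans columns 250 to 385 at row 24. I now refine the lateral and yaw error.

Run:
```python
from st import *
import pickle
d=pickle.load(open("im4.pkl","rb"));im=d["wrist"];P=im["pixels"].astype(int)
sat=P.max(2)-P.min(2)
m=(sat<70)&(P.min(2)>120);w=np.zeros_like(m);w[30:64,300:335]=m[30:64,300:335]
for v in (36,45,55): print("line row",v,np.nonzero(w[v])[0].mean())
v,u=np.nonzero(w);print("line",stand(onplane(im,np.c_[u,v],12)).mean(0))
pr=lambda n,uv,z:print(n,stand(onplane(im,uv,z)).round(1).tolist())
g=lambda u0,u1,v0,v1:[np.mean(q[::-1],1) for q in [np.nonzero(m[v0:v1,u0:u1])]][0]+[u0,v0]
s1,s2=g(226,246,247,267),g(388,408,247,267);pr("screws",[s1,s2],12)
# wedge tip edge: dark transition
D=P.sum(2)
for r in (70,90,120,150): 
    row=D[r,250:400].astype(float);gr=np.diff(cv2.GaussianBlur(row[None],(0,0),1.)[0]);print("wedge row",r,250.5+gr[:70].argmin(),250.5+70+gr[70:].argmax())
col=D[40:90,325:345].mean(1);print("tip row",40.5+np.diff(col).argmin())
for c in (280,360):
    col=D[0:45,c-10:c+10].mean(1);print("rows col",c,np.round(col).astype(int).tolist())
print("wedge top z along", np.nanmedian(cloud(im)[66:72,300:340],(0,1)), np.nanmedian(cloud(im)[20:26,300:312],(0,1)))
x=im["pixels"][0:100,190:450];cv2.imwrite("pics/c4.png",cv2.resize(x,None,fx=3,fy=3,interpolation=cv2.INTER_CUBIC)[:,:,::-1])
```

```text
line row 36 316.0
line row 45 316.0
line row 55 316.0
line [-14.1120982    0.98486581]
screws [[nan, nan], [-165.5, -64.0]]
wedge row 70 279.5 353.5
wedge row 90 278.5 353.5
wedge row 120 276.5 353.5
wedge row 150 276.5 353.5
tip row 62.5
rows col 280 [525, 525, 525, 525, 525, 525, 523, 518, 507, 491, 472, 451, 429, 404, 372, 329, 280, 234, 203, 186, 180, 178, 191, 213, 222, 215, 203, 197, 197, 197, 199, 211, 237, 266, 289, 303, 309, 310, 311, 310, 310, 310, 310, 311, 310]
rows col 360 [502, 502, 502, 502, 503, 502, 500, 493, 478, 459, 439, 418, 398, 373, 341, 298, 250, 209, 182, 170, 165, 164, 179, 204, 214, 205, 201, 213, 223, 228, 230, 240, 265, 294, 321, 342, 351, 352, 353, 353, 352, 353, 353, 353, 353]
wedge top z along [579.85018737   9.18064238  42.30239384] [602.30352355  22.81789673  31.52687982]
  return _methods._mean(a, axis=axis, dtype=dtype,
  ret = um.true_divide(
```

View pics/c4.png

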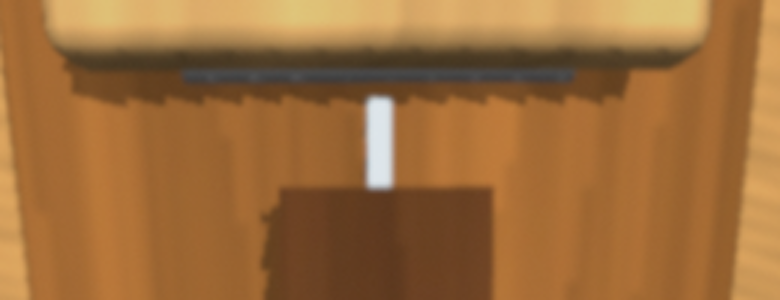

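Run:
```python
from st import *
import pickle
d=pickle.load(open("im4.pkl","rb"));im=d["wrist"];C=cloud(im)
pr=lambda n,uv,z:print(n,stand(onplane(im,uv,z)).round(2).tolist())
pr("tip top edge L,R",[[283.2,62.5],[354.2,62.5]],42.3)
pr("line",[[316,36],[316,60]],12)
pr("rod ends front-bottom",[[250,26.5],[381.5,26.5]],22)
pr("screws",[[236.5,257],[398,257]],12)
pr("stand near corners",[[221,271],[414,271]],12)
for r in (75,100,130,160):
    z=np.nanmedian(C[r,335:350,2]);pr(f"right edge row {r} z {z:.1f}",[[354.2,r]],z)
# line from top view fits
im=d["top"];P=im["pixels"].astype(int);s=read_state()
im0=pickle.load(open("im0.pkl","rb"))
for k,D in im0.items():
    if k=="wrist":continue
    P=D["pixels"].astype(int);sat=P.max(2)-P.min(2);m=(sat<60)&(P.min(2)>110)
    c,ss=np.cos(YAW),np.sin(YAW);uv=proj(D,[[*(O+[-c*100,-ss*100]),12]])[0]
    n,l,st_,_=cv2.connectedComponentsWithStats(m.astype(np.uint8));u0,v0=uv.round().astype(int)
    lab=np.bincount(l[v0-4:v0+5,u0-4:u0+5].ravel(),minlength=n);lab[0]=0;w=l==lab.argmax()
    v,u=np.nonzero(w);q=stand(onplane(D,np.c_[u,v],12));L=cv2.fitLine(q.astype(np.float32),cv2.DIST_L2,0,.01,.01).ravel();print(k,w.sum(),L,"slope",L[1]/L[0],q.min(0),q.max(0))
```

```text
tip top edge L,R [[-26.85, 18.91], [-26.93, -20.44]]
line [[-7.77, 0.95], [-21.68, 1.02]]
rod ends front-bottom [[-4.48, 40.31], [-4.65, -38.34]]
screws [[-165.43, 65.79], [-165.67, -64.19]]
stand near corners [[-178.41, 79.78], [-178.7, -78.48]]
right edge row 75 z 43.0 [[-33.41, -20.58]]
right edge row 100 z 46.2 [[-46.7, -20.68]]
right edge row 130 z 49.1 [[-62.93, -20.91]]
right edge row 160 z 53.3 [[-79.39, -21.03]]
top 175 [ 9.99998569e-01 -1.67642545e-03 -9.04405212e+01  1.03028424e-01] slope -0.0016764279 [-173.24783876   -3.02243653] [-6.08582587  3.23394334]
scene 116 [ 9.9999535e-01  3.0418099e-03 -9.6133667e+01  2.1697762e+00] slope 0.003041824 [-173.43621527   -1.18609004] [-24.70680816   5.41052736]
```

{"method": "jog_arm", "body": {"steps": [[-1, 0, -0.0042, 0, 0, 0, 0.0025], [-1, 0, 0, 0.02, 0, 0, 0], [-1, 0, 0, 0.02, 0, 0, 0], [-1, 0, 0, 0.01, 0, 0, 0], [-1, 0, 0, 0, 0, 0, 0], [-1, 0, 0, 0, 0, 0, 0]]}}

```text
clock: 9.2
eef_pos: [482.6, -11.9, 225.7]
tool_rot: [3.142, -0.0, 0.24]
force: [-0.6, 0.0, -2.5]
width: 23.6
gripper_force: 59.0
```

{"method": "jog_arm", "body": {"steps": [[-1, 0, 0, 0.003, 0, 0, 0], [-1, 0, 0, 0.002, 0, 0, 0], [-1, 0, 0, 0, 0, 0, 0], [-1, 0, 0, 0, 0, 0, 0]]}}

```text
clock: 9.7
eef_pos: [482.5, -11.8, 223.3]
tool_rot: [3.142, -0.0, 0.24]
force: [-0.4, 0.3, -2.6]
width: 23.1
gripper_force: 59.0
```

Run:
```python
from st import *
s=read_state();print(s["clock"],s["eef_pos"],s["tool_rot"],s["force"],s["torque"],s["width"],stand(s["eef_pos"]))
```

```text
9.7 [482.54972948 -11.84801552 223.29284656] [ 3.14152578e+00 -2.03154373e-04  2.39734223e-01] [-0.39849882  0.26144025 -2.5904575 ] [-0.07565573  0.03339324 -0.01141931] 23.09112313193709 [-129.5258884     2.02992699]
```

{"method": "jog_arm", "body": {"steps": [[-1, 0, 0, 0.001, 0, 0, 0], [-1, 0, 0, 0.001, 0, 0, 0], [-1, 0, 0, 0, 0, 0, 0], [-1, 0, 0, 0, 0, 0, 0]]}}

```text
clock: 10.2
eef_pos: [482.5, -11.8, 222.8]
tool_rot: [3.142, -0.001, 0.24]
force: [-0.7, 1.3, 7.3]
width: 23.6
gripper_force: 60.2
```

{"method": "jog_arm", "body": {"steps": [[-1, 0, 0, 0.001, 0, 0, 0], [-1, 0, 0, 0, 0, 0, 0], [-1, 0, 0, 0, 0, 0, 0]]}}

```text
clock: 10.58
eef_pos: [482.5, -11.8, 222.8]
tool_rot: [-3.142, -0.001, 0.24]
force: [-2.3, 0.5, 12.2]
width: 23.6
gripper_force: 61.0
```

Run:
```python
from st import *
import pickle
s=read_state();print(s["clock"],s["eef_pos"],s["tool_rot"],s["force"],s["torque"],stand(s["eef_pos"]))
d={n:get_image(n) for n in("wrist","scene")};pickle.dump(d,open("im5.pkl","wb"))
im=d["wrist"];x=im["pixels"][0:150,190:450];cv2.imwrite("pics/c5.png",cv2.resize(x,None,fx=3,fy=3,interpolation=cv2.INTER_CUBIC)[:,:,::-1])
print(np.nanmedian(cloud(im)[66:72,300:340],(0,1)))
```

```text
10.575 [482.46417968 -11.81079652 222.83247643] [-3.14150057e+00 -7.61368044e-04  2.39805502e-01] [-2.32876571  0.46304221 12.19185008] [-0.06759323  0.57083044  0.05645099] [-129.59985575    2.08678517]
[579.59683943  11.73023145  14.83563099]
```

View pics/c5.png

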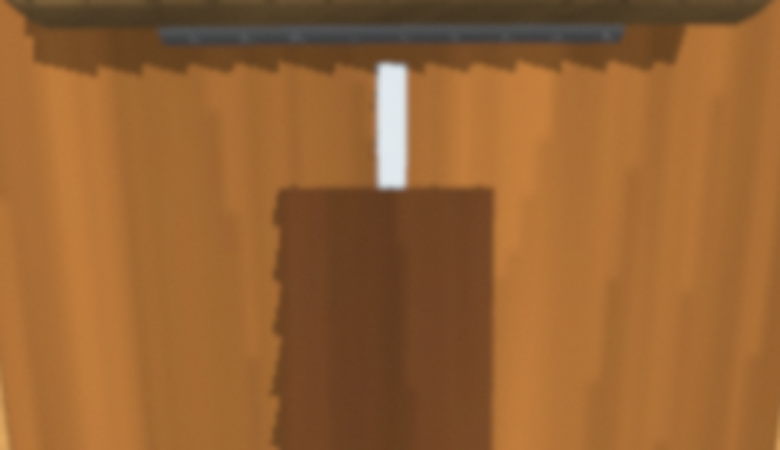

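The wedge is on the plank (about 15 N down). Its thin edge is centred at crop x≈387, the line at 391 and the rod at 392, so the wedge is about 0.9 mm too far to the left. I check the yaw numerically.

Run:
```python
from st import *
import pickle
im=pickle.load(open("im5.pkl","rb"))["wrist"];C=cloud(im);P=im["pixels"].astype(float)
G=cv2.GaussianBlur(P.sum(2),(0,0),1.)
def sub(g,i):
    a,b,c=g[i-1],g[i],g[i+1];return i+.5*(a-c)/(a-2*b+c)
E=[];L=[]
for r in range(70,190,5):
    g=np.diff(G[r,330:380]);e=330.5+sub(g,g.argmax());z=np.nanmedian(C[r,335:348,2]);E.append(onplane(im,[[e,r]],z)[0])
for r in range(25,60,3):
    g=np.diff(G[r,305:335]);L.append(onplane(im,[[305.5+(sub(g,g.argmax())+sub(g,g.argmin()))/2,r]],12)[0])
for n,A in(("right edge",E),("line",L)):
    q=stand(np.array(A));p=np.polyfit(q[:,0],q[:,1],1);print(n,p.round(4),np.std(q[:,1]-np.polyval(p,q[:,0])).round(3),q[0].round(2),q[-1].round(2))
R=[]
for c in range(250,390,6):
    g=np.diff(G[8:25,c]);R.append(onplane(im,[[c,8.5+g.argmax()+0]],21)[0])
q=stand(np.array(R));print("rod",np.polyfit(q[:,1],q[:,0],1))
g=np.diff(G[50:75,325:345].mean(1));print("tip",stand(onplane(im,[[319,50.5+sub(g,g.argmin())]],15)))
```

```text
right edge [ 1.0000e-03 -1.7875e+01] 0.052 [-30.54 -18.  ] [-93.18 -17.98]
line [-0.0055  0.8278] 0.025 [-7.51  0.81] [-23.92   0.97]
rod [ 3.62485963e-03 -8.17206539e+00]
tip [[-26.35395747   1.60334426]]
```

Yaw agrees within about 0.005 rad and the lateral offset is about 1 mm. I slide in with small corrections.

{"method": "jog_arm", "body": {"steps": [[-1, 0.004, 0.0008, 0, 0, 0, 0.001], [-1, 0.008, 0.0008, 0, 0, 0, 0.001], [-1, 0.008, 0, 0, 0, 0, 0], [-1, 0.008, 0, 0, 0, 0, 0], [-1, 0.008, 0, 0, 0, 0, 0], [-1, 0.008, 0, 0, 0, 0, 0], [-1, 0.008, 0, 0, 0, 0, 0], [-1, 0.008, 0, 0, 0, 0, 0], [-1, 0.008, 0, 0, 0, 0, 0], [-1, 0, 0, 0, 0, 0, 0]]}}

```text
clock: 11.92
eef_pos: [515.0, -5.2, 222.8]
tool_rot: [3.142, 0.001, 0.235]
force: [-4.4, -0.3, 12.7]
width: 23.2
gripper_force: 60.9
```

Run:
```python
from st import *
s=read_state();print(s["clock"],s["eef_pos"],s["tool_rot"],s["force"],s["torque"],s["width"],stand(s["eef_pos"]))
```

```text
11.925 [515.01255343  -5.18117518 222.84574867] [3.14155033e+00 1.37992634e-03 2.35072058e-01] [-4.40944341 -0.27215035 12.71853122] [-0.33232554  0.73919305 -0.05302457] 23.23883949156431 [-96.41540693   0.62361437]
```

{"method": "jog_arm", "body": {"steps": [[-1, 0.006, -0.0002, 0, 0, 0, 0], [-1, 0.006, -0.0002, 0, 0, 0, 0], [-1, 0.006, -0.0002, 0, 0, 0, 0], [-1, 0.006, -0.0002, 0, 0, 0, 0], [-1, 0.006, -0.0002, 0, 0, 0, 0], [-1, 0.006, -0.0002, 0, 0, 0, 0], [-1, 0.006, -0.0002, 0, 0, 0, 0], [-1, 0.006, -0.0002, 0, 0, 0, 0], [-1, 0, 0, 0, 0, 0, 0]]}}

```text
clock: 13.05
eef_pos: [535.6, 0.3, 222.8]
tool_rot: [-3.141, 0.008, 0.235]
force: [-11.6, -3.3, 20.6]
width: 23.1
gripper_force: 61.8
```

```bash
cat > lift.py <<'E'
from st import *
import pickle,sys
s=read_state();print(s["clock"],s["eef_pos"],s["tool_rot"],s["force"],s["torque"],s["width"],stand(s["eef_pos"]))
d={n:get_image(n) for n in("wrist","scene","top")};pickle.dump(d,open(sys.argv[1],"wb"))
i0=pickle.load(open("im0.pkl","rb"))
def plane(im):
    C=cloud(im);q=stand(C);m=(q[...,0]>15)&(q[...,0]<150)&(abs(q[...,1])<45)&(C[...,2]>40)&(C[...,2]<65)
    A=np.c_[q[m][:,0],q[m][:,1],np.ones(m.sum())];z=C[...,2][m]
    p=np.linalg.lstsq(A,z,rcond=None)[0]
    for _ in range(3):
        k=abs(A@p-z)<2.5;p=np.linalg.lstsq(A[k],z[k],rcond=None)[0]
    return p[2],p[0],k.sum()
for n in("scene","top"): 
    a,b=plane(i0[n]),plane(d[n]);print(n,"z at nose before/after",a,b,"lift",b[0]-a[0])
E
python3 lift.py im6.pkl
```

```text
13.05 [5.35604559e+02 3.04059973e-01 2.22807181e+02] [-3.14079867  0.00846354  0.23462057] [-11.60454519  -3.29445871  20.62605748] [-0.69860394  1.89196082  0.09966065] 23.099269693347782 [-75.10785513   0.95032451]
scene z at nose before/after (np.float64(48.85605733096471), np.float64(-0.001225902560778219), np.int64(1323)) (np.float64(49.16599247637063), np.float64(-0.003958465892106511), np.int64(1282)) lift 0.30993514540592315
top z at nose before/after (np.float64(48.15893675235182), np.float64(0.001674525545962788), np.int64(1885)) (np.float64(48.227627150772626), np.float64(0.0015122767418824464), np.int64(1778)) lift 0.06869039842080582
```

Contact with the rod is just reached, with about 0 lift. I continue in, easing the downward press slightly and countering the small pitch.

{"method": "jog_arm", "body": {"steps": [[-1, 0.004, 0, -0.0004, 0, 0.001, 0], [-1, 0.004, 0, -0.0004, 0, 0.001, 0], [-1, 0.004, 0, 0, 0, 0.001, 0], [-1, 0.004, 0, 0, 0, 0, 0], [-1, 0.004, 0, 0, 0, 0, 0], [-1, 0.004, 0, 0, 0, 0, 0], [-1, 0.004, 0, 0, 0, 0, 0], [-1, 0, 0, 0, 0, 0, 0]]}}

```text
clock: 14.2
eef_pos: [548.1, 3.4, 222.8]
tool_rot: [-3.14, 0.006, 0.234]
force: [-14.2, -2.8, 19.2]
width: 23.1
gripper_force: 61.6
```

```bash
python3 lift.py im7.pkl
```

```text
14.2 [548.11493903   3.37768145 222.79677042] [-3.14023647  0.00589256  0.23433726] [-14.17352187  -2.83400371  19.2366913 ] [-0.86704094  2.47644015 -0.01214864] 23.149293248672656 [-62.2255423    0.89768765]
scene z at nose before/after (np.float64(48.85605733096471), np.float64(-0.001225902560778219), np.int64(1323)) (np.float64(51.64322473502027), np.float64(-0.01403005725264263), np.int64(1334)) lift 2.787167404055559
top z at nose before/after (np.float64(48.15893675235182), np.float64(0.001674525545962788), np.int64(1885)) (np.float64(51.28293788103173), np.float64(-0.013784126177598614), np.int64(1532)) lift 3.1240011286799074
```

{"method": "jog_arm", "body": {"steps": [[-1, 0.003, 0, 0, 0, 0.001, 0], [-1, 0.003, 0, 0, 0, 0.001, 0], [-1, 0.003, 0, 0, 0, 0, 0], [-1, 0, 0, 0, 0, 0, 0], [-1, 0, 0, 0, 0, 0, 0]]}}

```text
clock: 14.98
eef_pos: [552.1, 4.3, 222.8]
tool_rot: [-3.14, 0.003, 0.234]
force: [-14.5, -3.3, 19.7]
width: 23.3
gripper_force: 61.8
```

```bash
python3 lift.py im8.pkl
python3 - <<'E'
from st import *
import pickle
d=pickle.load(open("im8.pkl","rb"));a=d["wrist"]["pixels"];b=cv2.resize(d["scene"]["pixels"][110:310,240:400],(480,600),interpolation=cv2.INTER_CUBIC)
cv2.imwrite("pics/w8.png",a[:,:,::-1]); cv2.imwrite("pics/s8.png",b[:,:,::-1])
# wedge tilt from wrist depth of sloped top
im=d["wrist"];C=cloud(im);q=stand(C);m=(abs(q[...,1]-.8)<8)&(q[...,0]>-45)&(q[...,0]<-8)&(C[...,2]>15)&(C[...,2]<42)
p=np.polyfit(q[m][:,0],C[m][:,2],1);print("top slope",p[0],m.sum())
im=pickle.load(open("im5.pkl","rb"))["wrist"];C=cloud(im);q=stand(C);m=(abs(q[...,1]-.8)<8)&(q[...,0]>-105)&(q[...,0]<-30)&(C[...,2]>12)&(C[...,2]<42)
p=np.polyfit(q[m][:,0],C[m][:,2],1);print("earlier slope",p[0],m.sum())
E
```

```text
14.975 [552.11489269   4.26775622 222.79363165] [-3.14012495e+00  3.05423041e-03  2.34275494e-01] [-14.46273469  -3.27398755  19.70494397] [-1.01908349  2.93481536 -0.06848629] 23.28726658874201 [-58.1291447    0.79096835]
scene z at nose before/after (np.float64(48.85605733096471), np.float64(-0.001225902560778219), np.int64(1323)) (np.float64(52.50296129003924), np.float64(-0.019002094636652665), np.int64(1317)) lift 3.6469039590745282
top z at nose before/after (np.float64(48.15893675235182), np.float64(0.001674525545962788), np.int64(1885)) (np.float64(52.27165589988789), np.float64(-0.01974728010905084), np.int64(1451)) lift 4.112719147536069
top slope -0.22137772451553644 1696
earlier slope -0.22114418043253894 3770
```

View pics/w8.png

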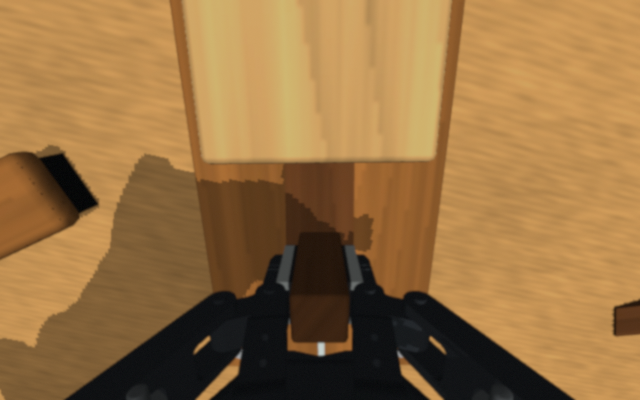

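The wedge is under the board, centred, with the thin edge hidden below the board's edge at row 160. Both cameras put the lift at about 3.9 mm, and the foot is flat (slope unchanged at 0.221). The gripper is clear of the board.

```bash
python3 -c "
from cell import *
print(finish_job())"
```

```text
the job is handed in; nothing more can be done
None
```

The job is handed in: the largest wedge is still gripped, flat on the plank under the rod, with the board lifted about 3.9 mm (cameras read 3.6 and 4.1 mm) at 15 s, and the brush, bottle and spool untouched.

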